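Crank and blow out the pencil sharpener

ROBOT

A 6-joint arm with a two-finger parallel gripper is mounted at the origin on the work surface. World frame = base frame: x ahead of the robot, y to its left, z up, the work surface at z = 0. Lengths are in m, angles in rad, forces in N, time in s.
With the tool pointing down it reaches from about 0.375 to 0.75 m from the base axis. Payload 9 kg.
Tool frame: the origin (TCP) lies on the centre line of the jaws, within the pads' length; the fingertips stand 22 mm ahead of it and the grasp point (between the pads) lies 3 mm ahead of it; z points along the fingers, y is the direction in which the jaws open and shut (so a half turn about z gives the same grasp; the last joint's range is limited). The gripper opens to 85 mm and grips with 20 to 120 N. Pads are 22 mm wide; open, the fingers measure 114 mm over their backs; the gripper's body (76 mm by 85 mm) begins 54 mm behind the grasp point. The pads swing forward as they close: fully open they stand 13 mm farther back than shut.
Start: joints at [-1.492, 0.104, 0.097, 1.564, 0, 1.353], TCP at [0.175, -0.574, 0.253] pointing down, gripper open.
Joint ranges: [-2.99, 2.99], [-0.84, 1.86], [-1.1, 1.16], [-1.84, 2.11], [-1.51, 1.56], [-3.14, 3.14]. Speed limits (rad/s): [2.22, 2.22, 2.57, 3.14, 3.14, 3.14].

INTERFACE

Orientations are given as a unit quaternion [x, y, z, w].
In Python, from cell import env gives the robot as it stands. The module is installed in compiled form; this text tells all that it offers.
- The arm moves only by the shell command python3 -m handwheel 'ROWS' [OPENING] [FORCE]. ROWS is a JSON object of lists of equal length, an entry for each row: "travel": the shift along the tool's x, y, z in cm, a list of three; "delta_rot": the turn, a rotation vector about the tool's x, y, z in rad, a list of three. A call has 1 to 8 rows; each row is the pose to reach, as a shift and turn from the pose commanded when the call began, along the tool's axes at that moment; what a row does not reach only later rows make up. A row lasts 1/8 s, in which the tool goes at most 62.5 mm and 10.7 degrees, less where a joint would pass 70% of its speed; a pose out of reach is approached as far as the arm can. A call with a gripper value outside its range is refused whole. OPENING is the closure, from 0 (fully open) to 1 (shut), set as the call begins (- or left out, the last holds). The fingers move at their own pace and stop on an object; FORCE is the grip in N (left out, the last holds). Time passes only in rows, so rows that repeat a pose let the fingers close. It gives the time, the measured TCP pose, the force and the opening at its end, in the units of the state.
- env.get_obs(): the state, without advancing time (a new reading comes with each control period).
- env.get_image(name): name is "scene" or "top" or "wrist"; returns a dict with "image" (384x512x3 uint8, red, green, blue), "K" (3x3 intrinsics, pixels), "D" ([k1, k2, p1, p2, k3] as OpenCV has them; the pictures are not rectified), "extrinsics" (4x4, takes a point from world to camera coordinates). Camera axes: x right, y up, looking along -z (the intrinsics and any distortion apply to the point x, -y, -z); pixel columns grow to the right and rows downward; lengths in m; the calibration is good to about 2 mm. A picture is of the moment at which its call begins. There is no depth.
- env.hand_in(): hands the job in, once; it reports no verdict.
Trained networks look in a picture, given as the dict that the camera call returned (one of the last four; its "shot" number tells which), for a name from the list of things; names that differ only in an ending like _2 or _b are one class to them, and where a whole thing is asked for, a point or a joint stands for the part that bears it (a point fixed in the world has none). Each returns a list of dicts, best first, with "score" (0 to 1); they miss things now and then, are a little off and sometimes report something else, mostly with a low value. They report only what shows in the picture. A call takes as long as a camera call.
- env.cut_out(label, picture): "pixels" (384x512 bool, what is visible of it) and "xy" ([column, row] in pixels, amid what is visible of it).
The state is a dict: "t": time; "joint_positions": joint angles; "joint_velocities": joint speeds; "effort": joint torques, N m; "tcp_pos": TCP position; "tool_rot": TCP orientation; "wrist_force": force on the tool from outside, world axes, zero at the start; "wrist_torque": the same for the moment, N m; "grip_width": finger opening in m.
Only numpy, scipy, OpenCV 4.12 (cv2) and the standard library are available. Lean on these libraries where they do the work, as an engineer would, in place of code of your own. Each camera call takes 0.05 s, during which the arm holds its last target. There are 200 camera calls.

TASK

Clean out the pencil sharpener: first turn its crank clockwise (seen from the crank's end) through one full turn and on until the handle next points straight up, to loosen the shavings. Then pick up the air duster and hold its nozzle tip 3 cm straight in front of the pencil opening, aimed squarely into the middle of it, dead still for two seconds, without the duster ever touching the sharpener. Finally set the duster down flat on the cork mat, without dropping it, leave the crank pointing up, and do not disturb the mug, the jar or the wicker bin.

Things in the scene. Friction and masses are not known exactly. Their poses are not given: they have to be found in the camera images.
- sharpener: Aluminium hand-crank pencil sharpener fixed to the cart: 76 x 100 mm foot, a 58 mm wide, 84 mm long shavings box and on it a level round barrel, 62 mm in diameter and 92 mm long, top 126 mm above the cart. Origin: centre of its underside. Its +y axis points out of the pencil opening, -y to the crank, z up.
- mouth (a point): Centre of the pencil opening, a dark 21 mm disc in the flat end of a short cone (30 mm wide at its end) at the +y end of the sharpener, 95 mm above the cart and 58 mm from the sharpener's origin. Its +y axis points straight out of the opening (level).
- hub (a point): Point on the crank's level turning axis (the sharpener's y axis direction), 95 mm above the cart, 103 mm from the sharpener's origin on the -y side; it is the centre of the circle on which the handle's outer half travels. Does not turn.
- knob (a point): Middle of the crank's handle: a black round grip, 18 mm in diameter, 40 mm long, parallel to the turning axis and 38 mm from it, spanning 76 to 116 mm from the sharpener's origin on the -y side (this point: 96 mm). It spins freely on its pin, so it may be gripped as the crank goes round. The 12 mm wide crank arm is at its inner end (69 to 75 mm); the barrel ends at 46 mm.
- crank (a joint): Crank angle, rad: 0 = handle straight above the axis, growing clockwise seen from the crank's end. The handle is 38 mm x sin(angle) along the sharpener's +x and 38 mm x cos(angle) above the axis. Starts between -1.3 and -0.3; one full turn and on to straight up is 6.28. Light friction (about 1 N at the handle), stays where left, cannot go back below -1.7.
- duster: Pistol-shaped air duster lying on its side on the mat, 0.3 kg: grey barrel 130 mm long, 38 wide, 38 high; black nozzle with thin 10 mm tube; black handle 34 mm wide, 36 thick, reaching 102 mm sideways (-y) from the barrel's centre line, 23 to 57 mm behind its middle. Origin: middle of the barrel's underside, near the balance point; +x to the nozzle, z up. Grip across the barrel from above.
- tip (a point): Tip of the duster's nozzle, 130 mm ahead of the duster's origin along +x and 19 mm above its underside; the air leaves along the duster's +x.
- jet (a point): Point in the air 30 mm beyond the nozzle tip along the duster's +x (160 mm from its origin, 19 mm above its underside): where the jet strikes at the wanted distance.
- mat: Cork mat fixed to the cart, 260 mm along its x, 280 mm along its y, 3 mm thick. Origin: centre of its underside.
- mug: Navy ceramic mug, 80 mm wide, 95 mm high, handle to its +y. Bystander. Origin: centre of its underside.
- jar: Clear glass jar with rubber bands in it, 72 mm wide, 85 mm high. Bystander. Origin: centre of its underside.
- bin: Wicker-look plastic bin with pencils, 110 x 150 mm, 60 mm high. Bystander. Origin: centre of its underside.

How it is judged:
On the way, in this order (a step that is already met when the one before it is completed fails the run):
1. the crank has gone clockwise through a full turn and on to straight up (6.28, within 0.35 rad) (value of joint crank between 5.93 and 6.63 rad and velocity of joint crank below 0.3 rad/s), for 0.3 s.
2. the point 30 mm beyond the nozzle tip is held within 14 mm of the middle of the pencil opening, the nozzle within 0.22 rad of straight in, still (under 0.03 m/s and 0.2 rad/s), for 1.5 s (distance between jet and mouth below 0.014 m and angle between the x axis of duster and the y axis of mouth, either way round below 0.22 rad and linear speed of duster below 0.03 m/s and angular speed of duster below 0.2 rad/s), for 1.5 s.
At the end, for the whole second after the job is handed in: The crank stands straight up after its turn (6.28, within 0.35 rad), and the duster lies flat and at rest on the cork mat, the middle of its barrel over the mat (within 125 mm and 135 mm of the mat's centre along the mat's x and y) (value of joint crank between 5.93 and 6.63 rad and x of duster in the frame of mat between -0.125 and 0.125 m and y of duster in the frame of mat between -0.135 and 0.135 m and height (world z) of duster below 0.01 m and angle between duster's own z axis and vertical below 0.1 rad and linear speed of duster below 0.02 m/s and angular speed of duster below 0.1 rad/s); the robot touches nothing.
It fails at once if the duster touches the sharpener (more than 1 N) (contact force between duster and sharpener above 1 N).
It fails at once if the duster is dropped (faster than 0.6 m/s within 20 mm of the cart) (height (world z) of duster below 0.02 m and linear speed of duster above 0.6 m/s).
It fails at once if the mug, the jar or the bin is moved by more than 20 mm or tipped (distance of any of mug, jar, bin from where it was at the start of the episode above 0.02 m or angle between any of mug, jar, bin's own z axis and vertical above 0.3 rad).
It also fails if it takes over 70 s, if anything falls off the work surface, if the arm or the gripper's body presses on something with over 40 N, if the wrist force passes 120 N, or if a joint passes its speed limit or range.

## Working session

There is one attempt and no reset: what is moved stays moved. The work goes in short steps, Python scripts to look and compute and a shell command to move; the robot and the scene stay as the last step left them, time stands still between calls to the robot, and variables do not carry over. Pictures are saved under pics/ and viewed, about 8 in all and at most 12, crops included, and the job is handed in when it is done.

```bash
mkdir -p pics; python3 - <<'E'
from cell import env
import cv2,numpy as np
o=env.get_obs(); print(o['t'],o['tcp_pos'],o['tool_rot'],o['grip_width'])
for n in ['scene','top']:
    p=env.get_image(n); cv2.imwrite(f'pics/{n}0.png',cv2.cvtColor(p['image'],cv2.COLOR_RGB2BGR))
    print(n,np.round(p['K'],1).tolist(),p['D'],np.round(p['extrinsics'],3).tolist())
    for l in ['sharpener','knob','duster','tip','mat','mug','jar','bin']:
        for d in env.cut_out(l,p)[:2]:
            ys,xs=np.where(d['pixels']); print(l,round(d['score'],2),np.round(d['xy'],1),xs.min(),xs.max(),ys.min(),ys.max(),len(xs))
a=cv2.imread('pics/scene0.png');b=cv2.imread('pics/top0.png')
E
```

```text
0.0 [ 0.17546603 -0.57342907  0.25251457] [ 9.89006612e-01  1.47869707e-01  5.46557822e-05 -6.83784134e-04] 0.08538523000857211
scene [[418.1, 0.0, 263.5], [0.0, 418.1, 189.7], [0.0, 0.0, 1.0]] [-0.15041516  0.          0.          0.          0.        ] [[0.845, 0.535, -0.02, -0.446], [-0.351, 0.582, 0.734, 0.146], [0.404, -0.613, 0.679, -1.424], [0.0, 0.0, 0.0, 1.0]]
sharpener 0.69 [249.4 195.7] 209 272 171 229 1856
knob 0.54 [217.1 193. ] 209 223 191 203 109
duster 0.66 [304.6 140.1] 274 331 128 152 721
tip 0.96 [307.7 137. ] 271 331 128 153 777
mat 0.77 [289.  159.2] 243 344 123 188 3404
mat 0.45 [306.  138.7] 271 331 128 153 779
mug 0.73 [375.3 188.3] 358 390 166 208 1106
jar 0.67 [340.9 233.8] 327 356 215 255 967
bin 0.7 [303.5 140.3] 271 331 128 152 810
bin 0.64 [231.6 329.9] 191 272 288 377 4393
top [[347.3, 0.0, 259.8], [0.0, 347.3, 197.2], [0.0, 0.0, 1.0]] [-0.03483805  0.          0.          0.          0.        ] [[0.029, -0.999, -0.013, -0.037], [0.988, 0.027, 0.152, -0.545], [-0.152, -0.017, 0.988, -0.958], [0.0, 0.0, 0.0, 1.0]]
sharpener 0.61 [272.2 202.9] 248 312 191 222 1188
duster 0.63 [149.  206.4] 117 160 189 255 1134
tip 0.81 [147.2 200.6] 117 159 189 255 1112
tip 0.42 [174.7 216.3] 118 216 168 262 6793
mat 0.69 [173.1 215.1] 119 215 168 262 6757
mug 0.58 [193.3 111.4] 171 210 94 132 1004
jar 0.77 [262.9 119.5] 251 275 103 134 627
bin 0.55 [385.5 149.8] 355 415 128 171 2306
```

View pics/top0.png

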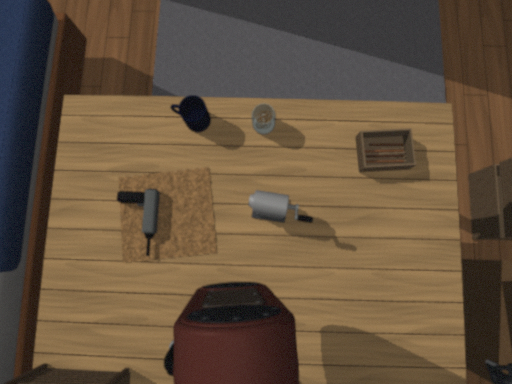

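View pics/scene0.png

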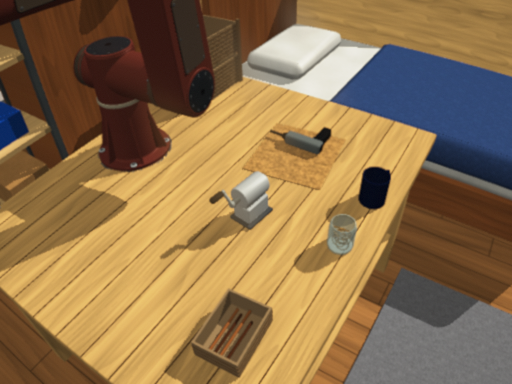

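```bash
cat > h.py <<'E'
import numpy as np,cv2
from cell import env
from scipy.optimize import minimize
from scipy.spatial.transform import Rotation as R
def proj(P,p):
    E=p['extrinsics'];c=P@E[:3,:3].T+E[:3,3]; c=c*[1,-1,-1]
    return cv2.projectPoints(c.reshape(-1,1,3),np.zeros(3),np.zeros(3),np.array(p['K']),np.array(p['D'],float))[0][:,0]
def box(x0,x1,y0,y1,z0,z1): return np.array([[x,y,z] for x in(x0,x1) for y in(y0,y1) for z in(z0,z1)])/1e3
def cyl(ax,a,b,ra,rb,c):  # along axis ax
    t=np.linspace(0,2*np.pi,20,False); o=[i for i in range(3) if i!=ax]; L=[]
    for s,r in((a,ra),(b,rb)):
        q=np.zeros((20,3)); q[:,ax]=s; q[:,o[0]]=c[0]+r*np.cos(t); q[:,o[1]]=c[1]+r*np.sin(t); L.append(q)
    return np.vstack(L)/1e3
def sharp(q):
    s,c=np.sin(q[3]),np.cos(q[3]); k=(38*s,95+38*c)
    parts=[box(-38,38,-50,50,0,8),box(-29,29,-42,42,8,80),cyl(1,-46,46,31,31,(0,95)),cyl(1,46,58,22,15,(0,95)),
      cyl(1,-75,-46,6,6,(0,95)),cyl(1,-116,-76,9,9,k),np.vstack([cyl(1,-75,-69,6,6,(0,95)),cyl(1,-75,-69,6,6,k)])]
    return [P@R.from_euler('z',q[2]).as_matrix().T+[q[0],q[1],0] for P in parts]
def dust(q,z=.003,rot=None):
    parts=[cyl(0,-65,65,19,19,(0,19)),cyl(0,65,85,14,8,(0,19)),cyl(0,80,130,5,5,(0,19)),box(-57,-23,-102,0,1,37)]
    M=R.from_euler('z',q[2]).as_matrix() if rot is None else rot
    zz=q[3] if len(q)>3 else z
    return [P@M.T+[q[0],q[1],zz] for P in parts]
def render(parts,p,S=4):
    m=np.zeros((384*S,512*S),np.uint8)
    for P in parts:
        cv2.fillConvexPoly(m,np.round(cv2.convexHull(((proj(P,p)+.5)*S).astype(np.float32))).astype(int),1)
    return m
def fit(model,q0,views,steps):
    U=[(cv2.resize(m.astype(np.uint8),None,fx=4,fy=4,interpolation=cv2.INTER_LINEAR),p) for m,p in views]
    def loss(q):
        l=0
        for m,p in U:
            r=render(model(q),p); l+=1-(m&r).sum()/max(1,(m|r).sum())
        return l/len(U)
    q0=np.array(q0,float)
    for k in (1,.3):
        s=np.vstack([q0]+[q0+k*np.eye(len(q0))[i]*steps[i] for i in range(len(q0))])
        r=minimize(loss,q0,method='Nelder-Mead',options=dict(initial_simplex=s,maxfev=200,xatol=1e-4,fatol=1e-4)); q0=r.x
    return r.x,r.fun
def ray(px,z,p):
    u=cv2.undistortPoints(np.array([[px]],float),np.array(p['K']),np.array(p['D'],float))[0,0]
    E=p['extrinsics'];d=E[:3,:3].T@np.array([u[0],-u[1],-1]);o=-E[:3,:3].T@E[:3,3]
    return o+d*(z-o[2])/d[2]
def best(l,p): 
    d=env.cut_out(l,p); return d[0] if d else None
E
python3 - <<'E'
from h import *
T=env.get_image('top');S=env.get_image('scene')
for l,z in [('mat',0),('mug',.05),('jar',.04),('bin',.03),('sharpener',.1),('duster',.02)]:
    d=best(l,T); ys,xs=np.where(d['pixels']); print(l,ray([xs.mean(),ys.mean()],z,T).round(3),l=='mat' and cv2.minAreaRect(np.c_[xs,ys].astype(np.float32)))
v=[(best('sharpener',p)['pixels'],p) for p in(T,S)]
s=ray([272,203],.1,T)
for vv in(v,v[1:]):print(fit(sharp,[s[0],s[1],.1,-1],vv,[.02,.02,.2,.4]))
v=[(best('duster',p)['pixels'],p) for p in(T,S)]
s=ray([150,210],.02,T)
for vv in(v,v[:1]):print(fit(dust,[s[0],s[1],3.14],vv,[.02,.02,.2]))
E
```

```text
mat [0.488 0.246 0.   ] ((165.5201416015625, 214.7095947265625), (86.77286529541016, 94.73613739013672), 84.50768280029297)
mug [0.793 0.184 0.05 ] False
jar [ 0.783 -0.024  0.04 ] False
bin [ 0.7  -0.39  0.03] False
sharpener [ 0.511 -0.058  0.1  ] False
duster [0.501 0.317 0.02 ] False
(array([ 0.51995066, -0.05136468, -0.11830513, -0.84339155]), np.float64(0.08539147156120969))
(array([ 0.51920053, -0.05299661, -0.10897361, -0.7965213 ]), np.float64(0.05804438500971121))
(array([0.49611424, 0.29579629, 3.11948775]), np.float64(0.14448119260930198))
(array([0.49658349, 0.29581197, 3.11973922]), np.float64(0.1071336195747763))
```

```bash
cat >> h.py <<'E'
def plan(pos,h,o=None):
    o=o or env.get_obs(); A=R.from_quat(o['tool_rot'])
    B=R.from_matrix(np.array([[np.cos(h),np.sin(h),0],[np.sin(h),-np.cos(h),0],[0,0,-1]]))
    print('travel cm',(A.inv().apply(np.array(pos)-o['tcp_pos'])*100).round(2).tolist(),'rot',(A.inv()*B).as_rotvec().round(3).tolist())
E
python3 - <<'E'
from h import *
plan([.48,-.15,.27],1.46)
E
```

```text
travel cm [41.51, -31.62, -1.67] rot [0.0, 0.0, -1.163]
```

```bash
python3 -m handwheel '{"travel":[[5,-4,-2],[10,-8,-2],[15,-12,-2],[21,-16,-2],[26,-20,-2],[31,-24,-2],[36,-28,-2],[41.5,-31.6,-1.7]],"delta_rot":[[0,0,-0.15],[0,0,-0.3],[0,0,-0.45],[0,0,-0.6],[0,0,-0.75],[0,0,-0.9],[0,0,-1.05],[0,0,-1.163]]}' 0
python3 - <<'E'
from h import *
W=env.get_image('wrist');cv2.imwrite('pics/w1.png',cv2.cvtColor(W['image'],cv2.COLOR_RGB2BGR))
print(env.get_obs()['joint_positions'])
E=W['extrinsics'];print((-E[:3,:3].T@E[:3,3]).round(3),E[:3,:3].round(2).tolist())
d=best('sharpener',W)
if d:
  print(d['score'],d['pixels'].sum());print(fit(sharp,[.52,-.052,-.11,-.8],[(d['pixels'],W)],[.01,.01,.1,.2]))
  S=env.get_image('scene');d2=best('sharpener',S);print(fit(sharp,[.52,-.052,-.11,-.8],[(d['pixels'],W),(d2['pixels'],S)],[.01,.01,.1,.2]))
plan([.48,-.15,.27],1.46)
E
```

```text
t: 2.5
tcp_pos: [0.4655, -0.1679, 0.2717]
tool_rot: [0.744, 0.668, 0.0, 0.001]
wrist_force: [1.2, -1.4, -0.3]
grip_width: 0.0851
[-0.59935053 -0.21087783 -0.1749985   1.60582145  0.00312048  1.06802117]
[ 0.475 -0.083  0.391] [[0.99, -0.11, 0.0], [0.1, 0.94, -0.33], [0.03, 0.33, 0.94]]
0.79 9621
(array([ 0.5205342 , -0.05227708, -0.12725432, -0.84817961]), np.float64(0.03579801335079369))
(array([ 0.52035365, -0.05245931, -0.11882494, -0.86967474]), np.float64(0.051984751732684464))
travel cm [2.01, 1.3, 0.11] rot [-0.0, 0.0, 0.002]
```

View pics/w1.png

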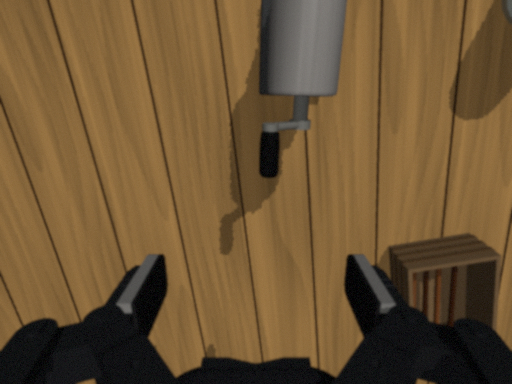

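```bash
cat >> h.py <<'E'
Q=np.array([.5205,-.0523,-.122])
def sp(x,y,z): return R.from_euler('z',Q[2]).apply([x,y,z])+[Q[0],Q[1],0]
def knob(a,y=-.102): return sp(.038*np.sin(a),y,.095+.038*np.cos(a))
HC=np.pi/2-.122
E
python3 - <<'E'
from h import *
W=env.get_image('wrist')
k=knob(-.86,-.096);print(k,proj(k[None],W))
d=best('knob',W);print(d['score'],d['xy'],d['pixels'].sum()) if d else 0
plan(knob(-.86)+[0,0,.003+.06],HC);plan(knob(-.86)+[0,0,.003],HC)
E
```

```text
[ 0.48023306 -0.1440818   0.11979262] [[269.59130393 153.92783268]]
0.89 [269.8, 154.7] 953
travel cm [2.19, 1.29, 8.84] rot [-0.0, 0.0, 0.01]
travel cm [2.19, 1.3, 14.84] rot [-0.0, 0.0, 0.01]
```

```bash
python3 -m handwheel '{"travel":[[2.2,1.3,4],[2.2,1.3,8],[2.2,1.3,12],[2.2,1.3,14.8],[2.2,1.3,14.8]],"delta_rot":[[0,0,0.01],[0,0,0.01],[0,0,0.01],[0,0,0.01],[0,0,0.01]]}' 0
python3 - <<'E'
from h import *
plan(knob(-.86)+[0,0,.003],HC);env.get_obs()['t']
E
python3 -m handwheel '{"travel":[[0,0,0],[0,0,0],[0,0,0],[0,0,0],[0,0,0],[0,0,0]],"delta_rot":[[0,0,0],[0,0,0],[0,0,0],[0,0,0],[0,0,0],[0,0,0]]}' 1 20
python3 - <<'E'
from h import *
o=env.get_obs();print(o['wrist_force'])
for a in np.arange(-.86,6.4,.4): 
    plan(knob(a)+[0,0,.003],HC,o)
E
```

```text
t: 3.42
tcp_pos: [0.478, -0.1498, 0.1212]
tool_rot: [0.75, 0.662, -0.001, -0.002]
wrist_force: [-0.6, 0.1, 0.4]
grip_width: 0.0851
travel cm [-0.0, 0.15, -0.16] rot [-0.004, -0.001, -0.002]
t: 4.18
tcp_pos: [0.4798, -0.1494, 0.1233]
tool_rot: [0.749, 0.663, -0.0, 0.0]
wrist_force: [-3.5, -1.7, 2.7]
grip_width: 0.0171
[-3.49068949 -1.6780847   2.72083571]
travel cm [-0.07, -0.02, 0.05] rot [-0.0, 0.001, 0.001]
travel cm [-0.07, 1.17, -0.87] rot [-0.0, 0.001, 0.001]
travel cm [-0.07, 2.63, -1.26] rot [-0.0, 0.001, 0.001]
travel cm [-0.07, 4.13, -1.05] rot [-0.0, 0.001, 0.001]
travel cm [-0.07, 5.42, -0.28] rot [-0.0, 0.001, 0.001]
travel cm [-0.07, 6.31, 0.94] rot [-0.0, 0.001, 0.001]
travel cm [-0.07, 6.66, 2.41] rot [-0.0, 0.001, 0.001]
travel cm [-0.07, 6.4, 3.9] rot [-0.0, 0.001, 0.001]
travel cm [-0.07, 5.59, 5.17] rot [-0.0, 0.001, 0.001]
travel cm [-0.07, 4.35, 6.03] rot [-0.0, 0.001, 0.001]
travel cm [-0.07, 2.87, 6.33] rot [-0.0, 0.001, 0.001]
travel cm [-0.06, 1.39, 6.03] rot [-0.0, 0.001, 0.001]
travel cm [-0.06, 0.14, 5.18] rot [-0.0, 0.001, 0.001]
travel cm [-0.06, -0.68, 3.91] rot [-0.0, 0.001, 0.001]
travel cm [-0.06, -0.94, 2.43] rot [-0.0, 0.001, 0.001]
travel cm [-0.07, -0.6, 0.95] rot [-0.0, 0.001, 0.001]
travel cm [-0.07, 0.29, -0.27] rot [-0.0, 0.001, 0.001]
travel cm [-0.07, 1.58, -1.05] rot [-0.0, 0.001, 0.001]
travel cm [-0.07, 3.08, -1.26] rot [-0.0, 0.001, 0.001]
```

```bash
python3 -m handwheel '{"travel":[[0,1.2,-0.9],[0,2.6,-1.3],[0,4.1,-1.1],[0,5.4,-0.3],[0,6.3,0.9],[0,6.65,2.4],[0,6.4,3.9],[0,6.4,3.9]],"delta_rot":[[0,0,0],[0,0,0],[0,0,0],[0,0,0],[0,0,0],[0,0,0],[0,0,0],[0,0,0]]}'
python3 - <<'E'
from h import *
o=env.get_obs();print(o['wrist_force'])
for a in np.arange(1.94,6.4,.4): 
    plan(knob(a)+[0,0,.003],HC,o)
plan(knob(6.28)+[0,0,.003],HC,o)
E
```

```text
t: 5.18
tcp_pos: [0.5422, -0.1574, 0.0822]
tool_rot: [0.749, 0.663, -0.001, -0.001]
wrist_force: [-2.8, -6.9, 0.9]
grip_width: 0.0172
[-2.79518344 -6.87650485  0.85155644]
travel cm [-0.03, 0.11, -0.2] rot [-0.003, 0.001, 0.0]
travel cm [-0.03, -0.7, 1.07] rot [-0.003, 0.001, 0.0]
travel cm [-0.03, -1.94, 1.93] rot [-0.003, 0.001, 0.0]
travel cm [-0.03, -3.42, 2.23] rot [-0.003, 0.001, 0.0]
travel cm [-0.03, -4.9, 1.94] rot [-0.003, 0.001, 0.0]
travel cm [-0.03, -6.15, 1.09] rot [-0.003, 0.001, 0.0]
travel cm [-0.03, -6.97, -0.17] rot [-0.003, 0.001, 0.0]
travel cm [-0.03, -7.24, -1.66] rot [-0.003, 0.001, 0.0]
travel cm [-0.03, -6.9, -3.13] rot [-0.003, 0.001, 0.0]
travel cm [-0.03, -6.02, -4.36] rot [-0.003, 0.001, 0.0]
travel cm [-0.03, -4.73, -5.14] rot [-0.003, 0.001, 0.0]
travel cm [-0.03, -3.23, -5.36] rot [-0.003, 0.001, 0.0]
travel cm [-0.03, -3.46, -5.37] rot [-0.003, 0.001, 0.0]
```

```bash
python3 -m handwheel '{"travel":[[0,-0.8,1.25],[0,-2.05,2.1],[0,-3.5,2.4],[0,-5,2.1],[0,-6.25,1.3],[0,-7.1,0],[0,-7.35,-1.5],[0,-7.35,-1.5]],"delta_rot":[[0,0,0],[0,0,0],[0,0,0],[0,0,0],[0,0,0],[0,0,0],[0,0,0],[0,0,0]]}'
python3 - <<'E'
from h import *
o=env.get_obs();print(o['wrist_force'])
for a in [4.74,5.14,5.54,5.94,6.28]: 
    plan(knob(a)+[0,0,.003],HC,o)
E
```

```text
t: 6.18
tcp_pos: [0.4704, -0.1482, 0.1004]
tool_rot: [0.749, 0.663, -0.0, 0.0]
wrist_force: [-4.1, -2.5, 0.1]
grip_width: 0.0171
[-4.08378732 -2.52483598  0.05839873]
travel cm [-0.08, 0.01, 0.13] rot [0.0, 0.0, 0.001]
travel cm [-0.08, 0.35, -1.34] rot [0.0, 0.0, 0.001]
travel cm [-0.08, 1.24, -2.56] rot [0.0, 0.0, 0.001]
travel cm [-0.08, 2.53, -3.34] rot [0.0, 0.0, 0.001]
travel cm [-0.08, 3.8, -3.56] rot [0.0, 0.0, 0.001]
```

```bash
python3 -m handwheel '{"travel":[[0,0.4,-1.3],[0,1.25,-2.55],[0,2.5,-3.35],[0,3.3,-3.5],[0,3.8,-3.5],[0,3.8,-3.5],[0,3.8,-3.5],[0,3.8,-3.5]],"delta_rot":[[0,0,0],[0,0,0],[0,0,0],[0,0,0],[0,0,0],[0,0,0],[0,0,0],[0,0,0]]}'
python3 - <<'E'
from h import *
o=env.get_obs();print(o['wrist_force'],o['tcp_pos']-[0,0,.003]-knob(6.28))
S=env.get_image('scene')
d=best('duster',S);T=env.get_image('top');d2=best('duster',T)
q,l=fit(dust,[.496,.296,3.12],[(d['pixels'],S),(d2['pixels'],T)],[.01,.01,.1]);print(q,l)
cv2.imwrite('pics/s2.png',cv2.resize(cv2.cvtColor(S['image'][100:260,180:400],cv2.COLOR_RGB2BGR),None,fx=3,fy=3))
E
```

```text
t: 7.18
tcp_pos: [0.5097, -0.1533, 0.1356]
tool_rot: [0.749, 0.663, 0.001, 0.002]
wrist_force: [0.5, -2.9, 8.8]
grip_width: 0.017
[ 0.53422245 -2.92328876  8.79862181] [ 0.0016861   0.00020333 -0.00041215]
[0.49679037 0.29597989 3.12675271] 0.1451363888872776
```

View pics/s2.png

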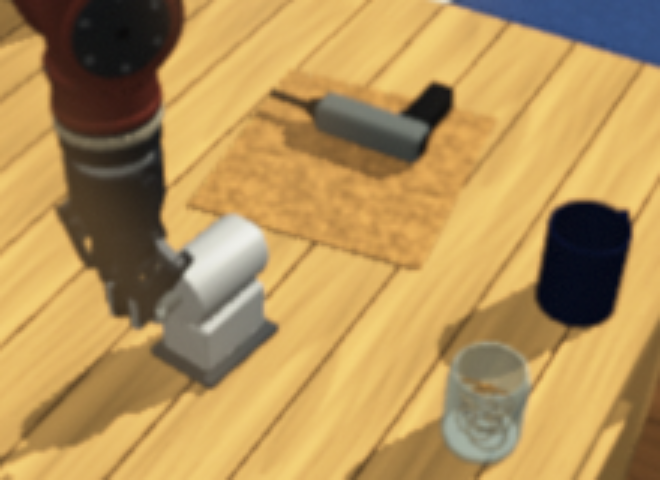

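```bash
python3 -m handwheel '{"travel":[[0,0,0],[0,0,0],[0,0,0],[0,0,0],[0,0,-4],[0,0,-9],[0,0,-14],[0,0,-14.4]],"delta_rot":[[0,0,0],[0,0,0],[0,0,0],[0,0,0],[0,0,0],[0,0,0],[0,0,0],[0,0,0]]}' 0
python3 - <<'E'
from h import *
W=env.get_image('wrist');d=best('sharpener',W);print(fit(sharp,[*Q,0],[(d['pixels'],W)],[.005,.005,.05,.2]))
plan([.497,.296,.28],3.12)
E
```

```text
t: 8.38
tcp_pos: [0.5095, -0.1534, 0.2823]
tool_rot: [0.749, 0.663, 0.001, 0.003]
wrist_force: [-0.1, -0.5, -1.0]
grip_width: 0.0855
(array([ 0.52100287, -0.05150499, -0.12811858,  0.04162507]), np.float64(0.03952282627691872))
travel cm [44.42, -6.56, -0.18] rot [0.0, 0.001, -1.67]
```

```bash
python3 -m handwheel '{"travel":[[6,-0.9,-0.2],[12,-1.8,-0.2],[18,-2.7,-0.2],[24,-3.6,-0.2],[30,-4.4,-0.2],[36,-5.3,-0.2],[42,-6.2,-0.2],[44.4,-6.6,-0.2]],"delta_rot":[[0,0,-0.18],[0,0,-0.36],[0,0,-0.54],[0,0,-0.72],[0,0,-0.9],[0,0,-1.08],[0,0,-1.26],[0,0,-1.44]]}'
python3 - <<'E'
from h import *
plan([.497,.296,.28],3.12)
E
```

```text
t: 9.48
tcp_pos: [0.4947, 0.2988, 0.2777]
tool_rot: [0.121, 0.993, -0.001, -0.001]
wrist_force: [1.0, -1.0, -0.3]
grip_width: 0.0851
travel cm [-0.29, -0.22, -0.23] rot [-0.001, -0.003, -0.221]
```

```bash
python3 -m handwheel '{"travel":[[0,0,0],[0,0,0],[0,0,0]],"delta_rot":[[0,0,-0.15],[0,0,-0.221],[0,0,-0.221]]}'
python3 - <<'E'
from h import *
W=env.get_image('wrist');cv2.imwrite('pics/w3.png',cv2.cvtColor(W['image'],cv2.COLOR_RGB2BGR))
d=best('duster',W);print(d['score'],d['pixels'].sum())
v=[(d['pixels'],W)];q,l=fit(dust,[.497,.296,3.12],v,[.005,.005,.05]);print(q,l)
S=env.get_image('scene');T=env.get_image('top')
d=best('mat',T)
M=d['pixels'];t=best('duster',T)
if t:M=M|t['pixels']
mat=lambda q:[box(-130,130,-140,140,0,3)@R.from_euler('z',q[2]).as_matrix().T+[q[0],q[1],0]]
print('mat',fit(mat,[.488,.24,0],[(M,T)],[.01,.01,.05]))
print(proj(np.array([[q[0],q[1],.022],[q[0]+.13*np.cos(q[2]),q[1]+.13*np.sin(q[2]),.022]]),W))
plan([q[0],q[1],.022],q[2])
E
```

```text
t: 9.85
tcp_pos: [0.4956, 0.296, 0.2782]
tool_rot: [0.016, 1.0, -0.0, -0.001]
wrist_force: [-0.3, 0.1, 0.4]
grip_width: 0.0855
0.76 6148
[0.49595222 0.29717853 3.14053635] 0.09331194055058267
mat (array([0.49320854, 0.25805469, 0.13604885]), np.float64(0.06529453513129879))
[[256.1247276  156.57371891]
 [252.65706558  38.92206916]]
travel cm [0.02, 0.13, 25.79] rot [-0.0, -0.0, -0.031]
```

View pics/w3.png

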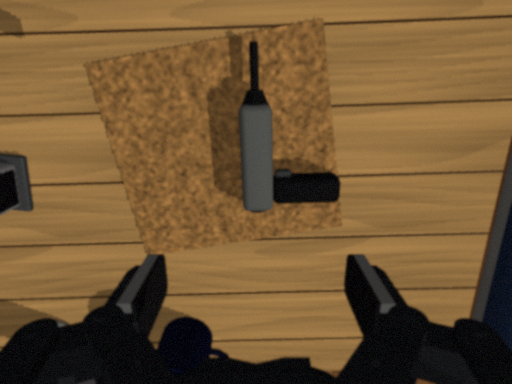

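```bash
python3 -m handwheel '{"travel":[[0.1,0.1,5],[0.2,0.1,10],[0.2,0.1,15],[0.2,0.1,20],[0.2,0.1,23],[0.2,0.1,25.2],[0.2,0.1,25.2]],"delta_rot":[[0,0,-0.028],[0,0,-0.028],[0,0,-0.028],[0,0,-0.028],[0,0,-0.028],[0,0,-0.028],[0,0,-0.028]]}' 0
python3 -m handwheel '{"travel":[[0,0,0],[0,0,0],[0,0,0],[0,0,0],[0,0,0],[0,0,0]],"delta_rot":[[0,0,0],[0,0,0],[0,0,0],[0,0,0],[0,0,0],[0,0,0]]}' 1 60
```

```text
t: 11.02
tcp_pos: [0.4928, 0.2965, 0.0263]
tool_rot: [0.002, 1.0, -0.001, -0.002]
wrist_force: [0.7, -0.8, -0.5]
grip_width: 0.0856
t: 11.78
tcp_pos: [0.4951, 0.2973, 0.0294]
tool_rot: [0.001, 1.0, 0.0, 0.001]
wrist_force: [-0.6, -0.5, 6.3]
grip_width: 0.0372
```

```bash
python3 -m handwheel '{"travel":[[0,0,-2],[0,0,-5],[0,0,-9],[0,0,-12],[0,0,-12],[0,0,-12]],"delta_rot":[[0,0,0],[0,0,0],[0,0,0],[0,0,0],[0,0,0],[0,0,0]]}'
python3 - <<'E'
from h import *
W=env.get_image('wrist');cv2.imwrite('pics/w4.png',cv2.cvtColor(W['image'],cv2.COLOR_RGB2BGR))
S=env.get_image('scene');cv2.imwrite('pics/s4.png',cv2.resize(cv2.cvtColor(S['image'][60:260,180:400],cv2.COLOR_RGB2BGR),None,fx=3,fy=3))
o=env.get_obs();z=o['tcp_pos'][2]-.0264;x,y=o['tcp_pos'][:2]
for n,p in(('w',W),('s',S)):
  d=best('duster',p)
  print(n,'tip pred',proj(np.array([[x+.002-.13,y,z+.019]]),p).round(1))
  t=best('tip',p); 
  if d is not None:
    ys,xs=np.where(d['pixels']);print(d['score'],len(xs),'top px',xs[ys.argmin()],ys.min(),'left',xs.min(),ys[xs.argmin()])
    print(fit(lambda q:dust(q,z),[x+.002,y,3.14],[(d['pixels'],p)],[.005,.005,.05]))
E
```

```text
t: 12.52
tcp_pos: [0.4938, 0.297, 0.1472]
tool_rot: [0.001, 1.0, -0.0, -0.001]
wrist_force: [-0.6, 0.0, -2.5]
grip_width: 0.0371
w tip pred [[252.  -55.8]]
0.93 26895 top px 241 0 left 207 165
(array([0.4994012, 0.2964847, 3.1276824]), np.float64(0.3768510437984206))
s tip pred [[269.2 100.6]]
0.81 634 top px 325 98 left 273 102
(array([0.49782056, 0.28860924, 3.1298895 ]), np.float64(0.30589254766031193))
```

View pics/w4.png

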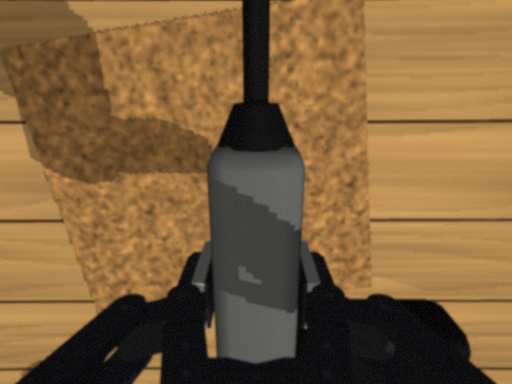

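View pics/s4.png

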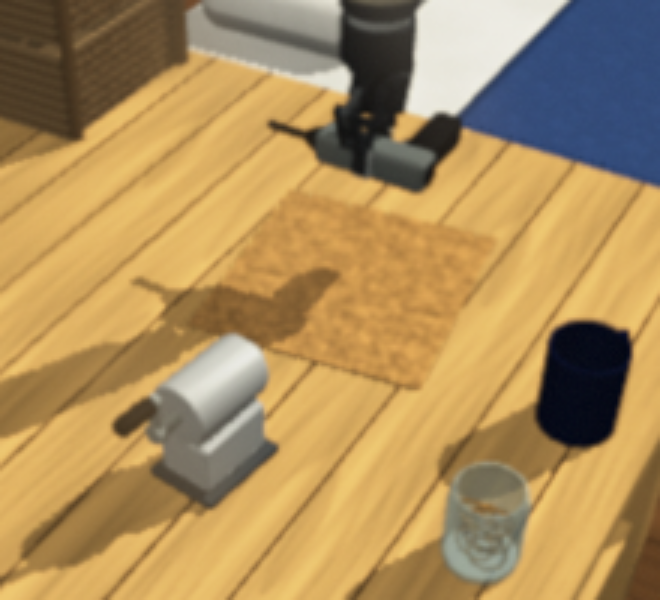

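```bash
cat >> h.py <<'E'
Q=np.array([.5208,-.052,-.125]); HD=-np.pi/2-.125
def jet(back=0,up=0): return sp(0,.218+back,.1024+up)+.0015*np.array([np.cos(HD),np.sin(HD),0])
E
python3 - <<'E'
from h import *
S=env.get_image('scene');d=best('sharpener',S)
print(fit(sharp,[*Q,0],[(d['pixels'],S)],[.005,.005,.05,.2]),fit(lambda q:sharp([*Q,q[0]]),[0],[(d['pixels'],S)],[.3]))
k=best('knob',S);print(k['xy'],k['score'],proj(knob(0,-.096)[None],S),proj(knob(.5,-.096)[None],S))
plan(jet(.08,.045),HD)
E
```

```text
(array([ 0.51797079, -0.05274591, -0.07743009,  0.01171674]), np.float64(0.08054518794988008)) (array([0.07353516]), np.float64(0.09413930250139702))
[226.6, 192.3] 0.68 [[224.31102636 197.97931732]] [[229.81595236 202.50780306]]
travel cm [-6.38, -5.47, 0.04] rot [0.0, -0.001, -1.449]
```

```bash
python3 -m handwheel '{"travel":[[0,0,0],[-1,-1,0],[-2,-2,0],[-3,-3,0],[-4,-4,0],[-5,-5,0],[-6,-5.5,0],[-6.4,-5.5,0]],"delta_rot":[[0,0,-0.15],[0,0,-0.33],[0,0,-0.51],[0,0,-0.69],[0,0,-0.87],[0,0,-1.05],[0,0,-1.23],[0,0,-1.4]]}'
python3 - <<'E'
from h import *
plan(jet(.08,0),HD);plan(jet(.03,0),HD)
E
```

```text
t: 13.98
tcp_pos: [0.5587, 0.2414, 0.148]
tool_rot: [-0.645, 0.764, -0.0, -0.0]
wrist_force: [-0.4, -0.1, -2.8]
grip_width: 0.0374
travel cm [-0.06, 0.1, 4.56] rot [-0.0, -0.0, -0.044]
travel cm [4.93, -0.11, 4.56] rot [-0.0, -0.0, -0.044]
```

```bash
python3 -m handwheel '{"travel":[[0,0,2],[0,0,4],[0,0,4.6],[2,0,4.6],[4,0,4.6],[4.9,-0.1,4.6],[4.9,-0.1,4.6],[4.9,-0.1,4.6]],"delta_rot":[[0,0,-0.044],[0,0,-0.044],[0,0,-0.044],[0,0,-0.044],[0,0,-0.044],[0,0,-0.044],[0,0,-0.044],[0,0,-0.044]]}'
python3 - <<'E'
from h import *
o=env.get_obs();plan(jet(.03),HD);plan(jet(),HD)
S=env.get_image('scene');T=env.get_image('top')
A=R.from_quat(o['tool_rot']);tip=o['tcp_pos']+A.apply([.1285,0,.0264-.019])
m=sp(0,.058,.095);print(tip,m)
for n,p in(('s',S),('t',T)):
    print(n,proj(np.array([tip,m]),p).round(1).tolist())
    c=proj(m[None],p)[0].astype(int);im=cv2.cvtColor(p['image'],cv2.COLOR_RGB2BGR)[c[1]-45:c[1]+45,c[0]-50:c[0]+50]
    print(c);cv2.imwrite(f'pics/{n}5.png',cv2.resize(im,None,fx=4,fy=4,interpolation=cv2.INTER_CUBIC))
cv2.imwrite('pics/c5.png',np.hstack([cv2.imread('pics/s5.png'),cv2.imread('pics/t5.png')]))
E
```

```text
t: 14.98
tcp_pos: [0.5508, 0.1936, 0.1024]
tool_rot: [-0.66, 0.751, -0.0, 0.0]
wrist_force: [-0.5, -0.0, -2.7]
grip_width: 0.0371
travel cm [0.09, -0.08, -0.0] rot [-0.0, 0.0, -0.005]
travel cm [3.09, -0.1, -0.0] rot [-0.0, 0.0, -0.005]
[0.53420278 0.06619737 0.094952  ] [0.52803113 0.00554746 0.095     ]
s [[277.2, 166.1], [264.0, 177.4]]
[263 177]
t [[227.1, 197.5], [249.2, 200.3]]
[249 200]
```

View pics/c5.png

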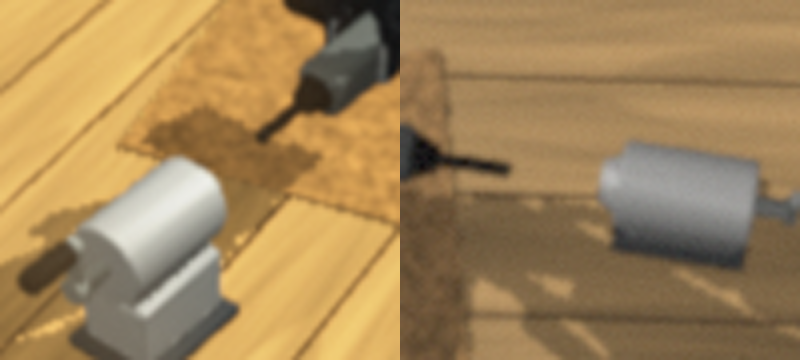

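```bash
python3 -m handwheel '{"travel":[[0.8,-0.1,0],[1.6,-0.1,0],[2.4,-0.1,0],[3,-0.1,0],[3.05,-0.1,0],[3.05,-0.1,0],[3.05,-0.1,0],[3.05,-0.1,0]],"delta_rot":[[0,0,-0.005],[0,0,-0.005],[0,0,-0.005],[0,0,-0.005],[0,0,-0.005],[0,0,-0.005],[0,0,-0.005],[0,0,-0.005]]}'
python3 - <<'E'
from h import *
o=env.get_obs();plan(jet(),HD)
S=env.get_image('scene');T=env.get_image('top')
A=R.from_quat(o['tool_rot']);tip=o['tcp_pos']+A.apply([.1285,0,.0264-.019]);m=sp(0,.058,.095)
for n,p in(('s',S),('t',T)):
    print(n,proj(np.array([tip,m]),p).round(1).tolist())
    c=proj(m[None],p)[0].astype(int);im=cv2.cvtColor(p['image'],cv2.COLOR_RGB2BGR)[c[1]-45:c[1]+45,c[0]-50:c[0]+50]
    cv2.imwrite(f'pics/{n}6.png',cv2.resize(im,None,fx=4,fy=4,interpolation=cv2.INTER_CUBIC))
cv2.imwrite('pics/c6.png',np.hstack([cv2.imread('pics/s6.png'),cv2.imread('pics/t6.png')]))
E
python3 -m handwheel '{"travel":[[0,0,0],[0,0,0],[0,0,0],[0,0,0],[0,0,0],[0,0,0],[0,0,0],[0,0,0]],"delta_rot":[[0,0,0],[0,0,0],[0,0,0],[0,0,0],[0,0,0],[0,0,0],[0,0,0],[0,0,0]]}'
python3 -m handwheel '{"travel":[[0,0,0],[0,0,0],[0,0,0],[0,0,0],[0,0,0],[0,0,0],[0,0,0],[0,0,0]],"delta_rot":[[0,0,0],[0,0,0],[0,0,0],[0,0,0],[0,0,0],[0,0,0],[0,0,0],[0,0,0]]}'
```

```text
t: 16.08
tcp_pos: [0.5477, 0.1633, 0.1021]
tool_rot: [-0.662, 0.75, -0.0, -0.0]
wrist_force: [-0.3, -0.2, -3.4]
grip_width: 0.0369
travel cm [0.05, -0.02, -0.03] rot [0.0, -0.0, 0.001]
s [[270.9, 171.8], [264.0, 177.4]]
t [[238.2, 198.7], [249.2, 200.3]]
t: 17.18
tcp_pos: [0.5477, 0.1631, 0.1021]
tool_rot: [-0.662, 0.75, -0.0, -0.0]
wrist_force: [-0.4, 0.1, -3.3]
grip_width: 0.0372
t: 18.18
tcp_pos: [0.5477, 0.1631, 0.1021]
tool_rot: [-0.662, 0.75, -0.0, -0.0]
wrist_force: [0.8, -0.7, -3.0]
grip_width: 0.0374
```

View pics/c6.png

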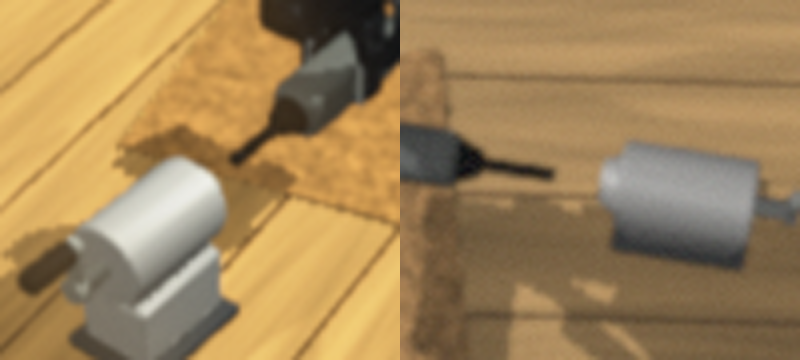

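```bash
python3 - <<'E'
from h import *
plan([.49,.25,.1021],HD);plan([.49,.25,.0305],HD)
T=env.get_image('top');c=proj(box(-130,130,-140,140,0,3)@R.from_euler('z',.13).as_matrix().T+[.488,.258,0],T);print(c.round(0).tolist())
M=env.cut_out('mat',T)[0]['pixels'];ys,xs=np.where(M);print(cv2.boxPoints(cv2.minAreaRect(np.c_[xs,ys].astype(np.float32))).round(0).tolist())
E
python3 -m handwheel '{"travel":[[-1,0,0],[-3,0,0],[-6,0,0],[-7,2,0],[-8,5,0],[-8,6,0],[-8,6,0]],"delta_rot":[[0,0,0],[0,0,0],[0,0,0],[0,0,0],[0,0,0],[0,0,0],[0,0,0]]}'
python3 - <<'E'
from h import *
plan([.49,.25,.0305],HD)
E
```

```text
travel cm [-7.91, 6.8, 0.0] rot [0.0, -0.0, 0.0]
travel cm [-7.91, 6.8, 7.16] rot [0.0, -0.0, 0.0]
[[216.0, 255.0], [216.0, 255.0], [122.0, 264.0], [121.0, 264.0], [209.0, 169.0], [209.0, 169.0], [118.0, 178.0], [118.0, 178.0]]
[[162.0, 171.0], [209.0, 167.0], [216.0, 253.0], [169.0, 257.0]]
t: 19.15
tcp_pos: [0.4979, 0.2507, 0.1023]
tool_rot: [-0.662, 0.749, -0.0, 0.0]
wrist_force: [0.3, -0.1, -2.8]
grip_width: 0.037
travel cm [0.17, 0.78, 7.18] rot [-0.0, 0.0, 0.002]
```

```bash
python3 -m handwheel '{"travel":[[0,0.3,2],[0,0.5,4],[0,0.5,5.5],[0,0.5,6.3],[0,0.5,6.7],[0,0.5,7],[0,0.5,7.2],[0,0.5,7.2]],"delta_rot":[[0,0,0],[0,0,0],[0,0,0],[0,0,0],[0,0,0],[0,0,0],[0,0,0],[0,0,0]]}'
python3 -m handwheel '{"travel":[[0,0,0.1],[0,0,0.15],[0,0,0.15],[0,0,0.15]],"delta_rot":[[0,0,0],[0,0,0],[0,0,0],[0,0,0]]}'
```

```text
t: 20.15
tcp_pos: [0.4933, 0.2506, 0.0303]
tool_rot: [-0.662, 0.75, -0.0, 0.0]
wrist_force: [-0.2, 0.0, -3.1]
grip_width: 0.0373
t: 20.65
tcp_pos: [0.4935, 0.2506, 0.0295]
tool_rot: [-0.662, 0.75, -0.0, 0.0]
wrist_force: [-2.7, -0.7, 5.4]
grip_width: 0.0371
```

```bash
python3 -m handwheel '{"travel":[[0,0,0],[0,0,0],[0,0,0],[0,0,0],[0,0,0],[0,0,-4],[0,0,-9],[0,0,-14]],"delta_rot":[[0,0,0],[0,0,0],[0,0,0],[0,0,0],[0,0,0],[0,0,0],[0,0,0],[0,0,0]]}' 0
python3 -m handwheel '{"travel":[[0,0,-4],[0,0,-8],[0,0,-10],[0,0,-10],[0,0,-10]],"delta_rot":[[0,0,0],[0,0,0],[0,0,0],[0,0,0],[0,0,0]]}'
python3 - <<'E'
from h import *
W=env.get_image('wrist');S=env.get_image('scene');T=env.get_image('top')
d=best('duster',W);print(fit(dust,[.4935,.252,HD],[(d['pixels'],W)],[.005,.005,.05]))
d=best('sharpener',S);print('crank',fit(lambda q:sharp([*Q,q[0]]),[0],[(d['pixels'],S)],[.3]))
for l,z in(('mug',.05),('jar',.04),('bin',.03)):
    d=best(l,T); ys,xs=np.where(d['pixels']);print(l,ray([xs.mean(),ys.mean()],z,T).round(3))
im=np.hstack([S['image'][90:,120:],W['image'][90:]])
cv2.imwrite('pics/f.png',cv2.resize(cv2.cvtColor(im,cv2.COLOR_RGB2BGR),(800,260)))
E
```

```text
t: 21.65
tcp_pos: [0.4929, 0.2505, 0.17]
tool_rot: [-0.662, 0.75, 0.0, -0.0]
wrist_force: [1.1, 0.7, 0.4]
grip_width: 0.0854
t: 22.28
tcp_pos: [0.4928, 0.2505, 0.2673]
tool_rot: [-0.662, 0.75, 0.0, -0.001]
wrist_force: [-0.9, -0.0, -1.0]
grip_width: 0.0853
(array([ 0.49413755,  0.25278637, -1.69926502]), np.float64(0.08731231828344688))
crank (array([0.03398437]), np.float64(0.06524213744430352))
mug [0.791 0.183 0.05 ]
jar [ 0.784 -0.025  0.04 ]
bin [ 0.7   -0.391  0.03 ]
```

View pics/f.png

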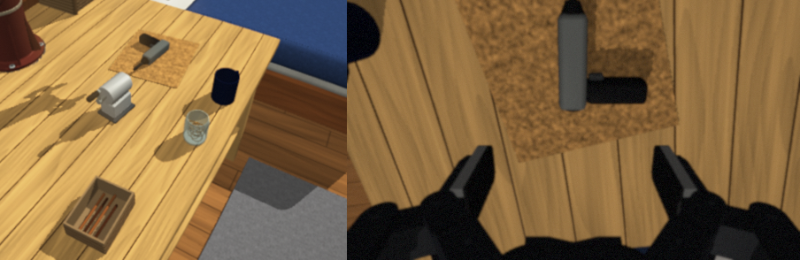

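The picture shows the duster lying flat on the mat, the crank handle up, the other things where they were, and the gripper clear.

```bash
python3 -c "from cell import env; print(env.hand_in())"
```

```text
the job is handed in; nothing more can be done
None
```

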